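Unhitch a mended trailer drawbar and hold it up

TASK

The mended bicycle-trailer hitch on the plywood board is to have its ball greased: take the red latch tab, pull it all the way out sideways against its spring while the coupler still sits on the ball, then lift the coupler off the ball and hold it up, at least 8 cm above its seat, without ever letting it drop back. Finish while the gripper is still holding it up, still and steady, and leave the mug, spray can, grease tin and screwdriver where they stand.

Things in the scene. Friction and masses are not known exactly. Their poses are not given: they have to be found in the camera images.
- hitch_board: Plywood board 380 x 160 x 18 mm lying fixed on the table, carrying the whole hitch. Origin on the table surface right under the ball; its x axis runs along the green drawbar from the ball to the drawbar's pivot, its y axis is the way the latch is pulled, z up. The board reaches from 70 mm before the origin to 310 mm past it along x and 80 mm to either side. It does not move.
- ball (a point): Centre of the fixed steel hitch ball (32 mm diameter, 65 mm above the table). The ball has a flat underside 8 mm below its centre and a thin neck; the latch bolt catches under it.
- pivot (a point): Axis of the drawbar's hinge, 240 mm from the ball along the board's x and 65 mm above the table; the axis is parallel to the board's y. Two dark steel cheeks hold it; they reach 86 mm above the table.
- drawbar_angle (a joint): Angle of the green square-tube drawbar (30 x 30 mm) about the pivot, rad: 0 level with the coupler seated on the ball, growing as the coupler end rises; ends at 0.75. It falls back by its own weight (roughly 3 to 6 N at the coupler) when let go. With the latch shut it cannot rise more than about 0.01.
- drawbar: The swinging drawbar: green square tube with a yellow band, and on its free end the grey steel coupler head, 64 x 56 x 39 mm (along, across, high), open below, sitting over the ball, its flat top 28 mm above the socket centre. Origin on the pivot axis; x points away from the coupler. It carries the latch.
- socket (a point): Centre of the socket in the coupler head; it lies on the ball's centre when seated and swings up on a 240 mm arc about the pivot.
- latch (a joint): Travel of the spring latch, m: 0 shut, 0.022 fully pulled to a stop. It slides along the board's +y, across the drawbar. The spring pulls it shut with about 3 N at 0 and about 8.5 N at full travel; from about 0.008 on its bolt is clear of the ball. Fingers give a little sideways under the spring, so the latch may lag some mm behind the hand. Once the coupler is off the ball the latch may be open or shut.
- latch_tab (a point): Centre of the red upright latch tab that one grips and pulls: a block 30 mm along the drawbar (board x), 14 mm thick along the pulling direction (board y), 50 mm high (25 mm above and below this point), standing on a 4 mm steel slide plate on top of the coupler head. When shut it is straight above the ball, its centre 122 mm above the table. It slides with the latch and rises and leans with the coupler head; it is strong enough to lift the drawbar by.
- mug: Bystander: white ceramic mug, 80 mm wide, 95 mm high, origin at its underside; stands loose beside the board.
- spray_can: Bystander: white and green contact-spray can, 52 mm wide, 160 mm high, origin at its underside; stands loose beside the board.
- grease_tin: Bystander: round metal tin with yellow lid, 64 mm wide, 50 mm high, origin at its underside; stands loose beside the board.
- screwdriver: Bystander: screwdriver with green handle, 190 mm long, lying loose on the table beside the board.

How it is judged:
On the way, in this order (a step that is already met when the one before it is completed fails the run):
1. the latch is pulled out (at least 13 of 22 mm) while the coupler is still seated on the ball (value of joint latch above 0.013 m and value of joint drawbar_angle below 0.03 rad), for 0.2 s.
2. the fingers hold the coupler at least 70 mm off the ball (distance between socket and ball above 0.07 m and contact force between the fingers and drawbar above 1 N), for 0.2 s.
At the end, for the whole second after the job is handed in: The socket is more than 70 mm from the ball's centre, the fingers carry the drawbar by its coupler or latch (more than 1 N), nothing loose props it, the drawbar is still (under 0.1 rad/s), and the four bystanders are within 30 mm of where they started (all of step 2 and velocity of joint drawbar_angle between -0.1 and 0.1 rad/s and distance of each of mug, spray_can, grease_tin, screwdriver from where it was at the start of the episode below 0.03 m and contact force between drawbar and mug below 0.3 N and contact force between drawbar and spray_can below 0.3 N and contact force between drawbar and grease_tin below 0.3 N and contact force between drawbar and screwdriver below 0.3 N); the arm keeps its last pose, push and grip.
It fails at once if the drawbar is dropped (falls faster than 1.5 rad/s) (velocity of joint drawbar_angle below -1.5 rad/s).
It fails at once if a bystander (mug, spray can, grease tin, screwdriver) is pushed more than 30 mm away (distance of any of mug, spray_can, grease_tin, screwdriver from where it was at the start of the episode above 0.03 m).
It fails at once if the mug, spray can or grease tin is tipped over (angle between any of mug, spray_can, grease_tin's own z axis and vertical above 0.5 rad).
It also fails if it takes over 35 s, if anything falls off the work surface, if the arm or the gripper's body presses on something with over 40 N, if the wrist force passes 120 N, or if a joint passes its speed limit or range.

ROBOT

A 6-joint arm with a two-finger parallel gripper is mounted at the origin on the work surface. World frame = base frame: x ahead of the robot, y to its left, z up, the work surface at z = 0. Lengths are in m, angles in rad, forces in N, time in s.
With the tool pointing down it reaches from about 0.375 to 0.975 m from the base axis. Payload 3.8 kg.
Tool frame: the origin (TCP) lies on the centre line of the jaws, within the pads' length; the fingertips stand 19 mm ahead of it and the grasp point (between the pads) is the TCP; z points along the fingers, y is the line along which they close (so a half turn about z gives the same grasp; the last joint's range is limited). The gripper opens to 85 mm and grips with 20 to 120 N. Pads are 22 mm wide; open, the fingers measure 114 mm over their backs; the gripper's body (76 mm by 85 mm) begins 54 mm behind the grasp point. The pads swing forward as they close: fully open they stand 13 mm farther back than shut.
Start: joints at [-1.255, 0.264, 1.604, -0, 1.274, -0.037], TCP at [0.233, -0.633, 0.25] pointing down, gripper open.
Joint ranges: [-2.63, 2.63], [-0.94, 2.18], [0.31, 2.57], [-1.31, 4.45], [0, 2.66], [-2.55, 2.55]. Speed limits (rad/s): [2.57, 2.57, 3.14, 3.14, 3.14, 3.14].

INTERFACE

Orientations are given as a unit quaternion [w, x, y, z].
In Python, from cell import ctrl gives the robot as it stands. The module is installed in compiled form; this text tells all that it offers.
- The arm moves only by the tool send_rows, never from a script. Its argument "rows" is a list of rows, each an object of numbers: "fingers": the finger opening in m, from 0 to 0.0854; "dx", "dy", "dz": the shift along the tool's x, y, z in m; "twist": the turn about the tool's z in rad. In form: [{"fingers": .., "dx": .., "dy": .., "dz": .., "twist": ..}, ...]. A call has 1 to 20 rows; each row shifts and turns the commanded pose from where the row before left it, along the tool's axes as they then stand; what a row does not reach is not made up. A row lasts 1/10 s, in which the tool goes at most 50 mm and 8.59 degrees, less where a joint would pass 70% of its speed; a pose out of reach is approached as far as the arm can. A call is refused whole if a number of a shift passes 0.05 or a number of a turn 0.15, either way. A call with a gripper value outside its range is refused whole. The fingers move at their own pace and stop on an object; "squeeze" is the grip in N (left out, the last holds). Time passes only in rows, so rows that do not move let the fingers close. It gives the time, the measured TCP pose, the force, the opening and the grip force at its end, in the units of the state.
- ctrl.get_obs(): the state, without advancing time (a new reading comes with each control period).
- ctrl.snapshot(name): name is "scene" or "side" or "wrist"; returns the picture (420x560x3 uint8, red, green, blue); there is no depth.
- ctrl.get_calibration(name): a dict with "mtx" (3x3 intrinsics, pixels), "view" (4x4, takes a point from world to camera coordinates). Camera axes: x right, y down, z forward; pixel columns grow to the right and rows downward; lengths in m; the calibration is good to about 2 mm. A picture is of the moment at which its call begins: read the wrist's pose just before it. get_calibration takes no time and is no camera call; for the wrist camera it gives the pose at the moment of the call.
- ctrl.close_job(): hands the job in; it is judged then, once.
Trained networks look in the newest picture that a camera, given by its name, has taken for a name from the list of things; names that differ only in an ending like _2 or _b are one class to them, and where a whole thing is asked for, a point or a joint stands for the part that bears it (a point fixed in the world has none). Each returns a list of dicts, best first, with "p" (0 to 1); they miss things now and then, are a little off and sometimes report something else, mostly with a low value. They report only what shows in the picture. A call takes as long as a camera call.
- ctrl.cut_out(camera, target): "pixels" (420x560 bool, what is visible of it) and "uv" ([column, row] in pixels, amid what is visible of it).
- ctrl.place_of(camera, target): "uv" ([column, row] in pixels: a listed point, or the origin of a listed thing).
The state is a dict: "clock": time; "joints": joint angles; "qd": joint speeds; "joint_torque": joint torques, N m; "position": TCP position; "orientation": TCP orientation; "contact_force": force on the tool from outside, world axes, zero at the start; "ft_torque": the same for the moment, N m; "gripper_width": opening from 0.0 (shut) to 1.0 (fully open); "grasp_force": force on a finger pad.
Only numpy, scipy, OpenCV 4.12 (cv2) and the standard library are available. Lean on these libraries where they do the work, as an engineer would, in place of code of your own. Each camera call takes 0.05 s, during which the arm holds its last target. There are 200 camera calls.

## Working session

There is one attempt and no reset: what is moved stays moved. The work goes in short steps, Python scripts to look and compute and a tool call to move; the robot and the scene stay as the last step left them, time stands still between calls to the robot, and variables do not carry over. Pictures are saved under pics/ and viewed, at most 10 in all, crops included, and the job is handed in when it is done.

Besides the shell and the picture viewer there is one more tool, called by a JSON object that holds its "fn" and its "kwargs". send_rows: Moves the arm, as the interface text tells. Its arguments: {"type":"object","properties":{"rows":{"type":"array"},"squeeze":{"type":"number"}},"required":["rows"]}

```bash
mkdir -p pics; cat > h.py <<'E'
import numpy as np, cv2
from cell import ctrl
def ray(c,uv):
    K=ctrl.get_calibration(c); M=np.array(K["mtx"]);V=np.array(K["view"])
    R=V[:3,:3];t=V[:3,3]
    d=R.T@np.linalg.inv(M)@np.array([uv[0],uv[1],1.]); return -R.T@t,d/np.linalg.norm(d)
def atz(c,uv,z):
    o,d=ray(c,uv); return o+d*(z-o[2])/d[2]
def tri(rs):
    A=sum(np.eye(3)-np.outer(d,d) for o,d in rs); b=sum((np.eye(3)-np.outer(d,d))@o for o,d in rs)
    p=np.linalg.solve(A,b); return p,[np.linalg.norm(np.cross(p-o,d)) for o,d in rs]
E
python3 - <<'E'
from h import *
np.set_printoptions(precision=4,suppress=True)
o=ctrl.get_obs();print(o["clock"],o["position"],o["orientation"],o["contact_force"],o["gripper_width"])
ims={c:ctrl.snapshot(c) for c in("scene","side")}
zs=dict(ball=.065,pivot=.065,latch_tab=.122,socket=.065,hitch_board=0,mug=0,spray_can=0,grease_tin=0,screwdriver=.015)
for n,z in zs.items():
    rs=[]
    for c in ims:
        r=ctrl.place_of(c,n)
        if r: print(n,c,round(r[0]["p"],2),np.array(r[0]["uv"]),atz(c,r[0]["uv"],z)); rs.append(ray(c,r[0]["uv"]))
    if len(rs)==2: print("   tri",*tri(rs))
cv2.imwrite("pics/a.png",ims["scene"][:,:,::-1]);cv2.imwrite("pics/b.png",ims["side"][:,:,::-1])
E
```

```text
0.0 [ 0.233  -0.6328  0.249 ] [-0.0011  0.9845  0.1755 -0.0002] [-0.6268  0.0234  0.6143] 0.9995789233897768
ball scene 0.61 [251.9 148.7] [ 0.4525 -0.1386  0.065 ]
ball side 0.62 [397.8 205.5] [ 0.4557 -0.1483  0.065 ]
   tri [ 0.4535 -0.139   0.0696] [np.float64(0.0026510199367092346), np.float64(0.002651019936709182)]
pivot scene 0.67 [170.1 187.1] [ 0.6678 -0.268   0.065 ]
pivot side 0.65 [360.1 153.5] [ 0.6624 -0.274   0.065 ]
   tri [ 0.6643 -0.2727  0.0625] [np.float64(0.0031573016344928007), np.float64(0.0031573016344926966)]
latch_tab scene 0.74 [249.2 133.9] [ 0.45   -0.1446  0.122 ]
latch_tab side 0.55 [401.8 188.9] [ 0.4521 -0.1382  0.122 ]
   tri [ 0.4521 -0.1422  0.1218] [np.float64(0.0025176132723553177), np.float64(0.002517613272355247)]
socket scene 0.86 [249.  148.7] [ 0.4563 -0.1459  0.065 ]
socket side 0.96 [392.6 204. ] [ 0.4677 -0.1441  0.065 ]
   tri [ 0.4635 -0.1398  0.072 ] [np.float64(0.002927186960521715), np.float64(0.0029271869605217763)]
hitch_board scene 0.81 [249.4 161.6] [ 0.4536 -0.1508  0.    ]
hitch_board side 0.59 [391.1 226.5] [ 0.4561 -0.1425  0
[... 288 characters left out ...]
 np.float64(0.00089685311577039)]
spray_can scene 0.94 [281.  215.4] [0.5755 0.0177 0.    ]
spray_can side 0.79 [317.7 230.8] [0.5732 0.0028 0.    ]
   tri [0.5725 0.0121 0.0019] [np.float64(0.006467128234867813), np.float64(0.006467128234867786)]
grease_tin scene 0.72 [213.5 120.9] [ 0.3658 -0.3293  0.    ]
grease_tin side 0.76 [463.5 209.8] [ 0.3595 -0.3388  0.    ]
   tri [ 0.3609 -0.3343 -0.0014] [np.float64(0.004197373049182132), np.float64(0.0041973730491821765)]
screwdriver scene 0.78 [235.8 245.6] [ 0.7189 -0.0398  0.015 ]
screwdriver side 0.51 [287.  196.3] [ 0.71   -0.0261  0.015 ]
   tri [ 0.7176 -0.0387  0.0067] [np.float64(0.004066490512682938), np.float64(0.004066490512682899)]
```

View pics/a.png

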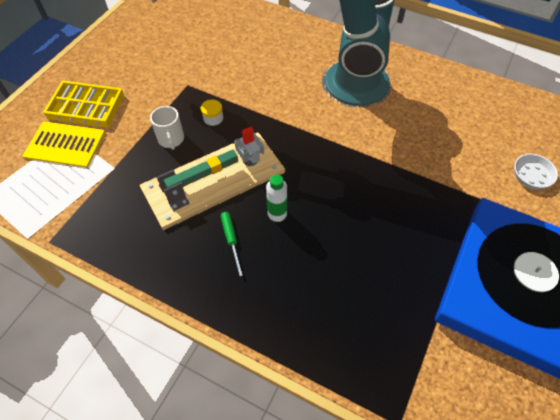

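View pics/b.png

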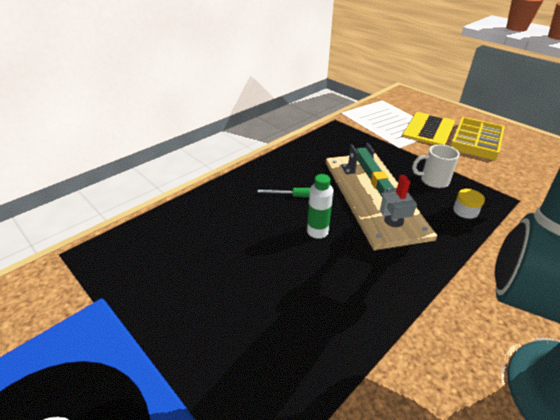

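The scene picture shows the red tab at about (249,134) with the drawbar running to the pivot at about (170,187), and the side picture shows the tab at (402,189). The networks agree with both. Board yaw is about -0.547 rad. Next I turn the tool and go above the tab.

{"fn": "send_rows", "kwargs": {"rows": [{"fingers": 0.0854, "twist": 0.15}, {"twist": 0.15}, {"twist": 0.15}, {"twist": 0.15}, {"twist": 0.15}, {"twist": 0.15}, {"dx": -0.005, "dy": -0.02}, {"dx": -0.005, "dy": -0.04}, {"dx": -0.005, "dy": -0.04}, {"dx": -0.005, "dy": -0.04}, {"dx": -0.005, "dy": -0.04}, {"dx": -0.005, "dy": -0.04}, {"dx": -0.005, "dy": -0.04}, {"dx": -0.005, "dy": -0.04}, {"dx": -0.005, "dy": -0.04}, {"dx": -0.005, "dy": -0.04}, {"dx": -0.005, "dy": -0.04}, {"dx": -0.005, "dy": -0.04}, {"dx": -0.005, "dy": -0.04}, {"dx": -0.005, "dy": -0.03}]}}

```text
invalid input
```

{"fn": "send_rows", "kwargs": {"rows": [{}, {}, {}]}}

```text
invalid input
```

```bash
cat > look.py <<'E'
from h import *
import sys
from scipy.spatial.transform import Rotation as Ro
np.set_printoptions(precision=4,suppress=True)
im=ctrl.snapshot("wrist");o=ctrl.get_obs()
R=Ro.from_quat(np.roll(o["orientation"],-1)).as_matrix();p=np.array(o["position"])
print(o["clock"],p,"xaxis yaw",np.arctan2(R[1,0],R[0,0]),"F",o["contact_force"],o["gripper_width"],o["grasp_force"])
for n,z in dict(latch_tab=.122,pivot=.065,ball=.065,hitch_board=0).items():
    r=ctrl.place_of("wrist",n)
    if r: q=atz("wrist",r[0]["uv"],z);print(n,round(r[0]["p"],2),np.array(r[0]["uv"]),q,"in tool",R.T@(q-p))
r=ctrl.cut_out("wrist","latch_tab")
if r:
    m=r[0]["pixels"].astype(np.uint8); print("cut",r[0]["p"],r[0]["uv"],cv2.minAreaRect(cv2.findNonZero(m)))
    hsv=cv2.cvtColor(im,cv2.COLOR_RGB2HSV)
cv2.imwrite("pics/"+sys.argv[1],im[:,:,::-1])
E
python3 look.py w1.png
```

```text
1.05 [ 0.2332 -0.6334  0.2503] xaxis yaw 0.35279020345137363 F [-0.8804  1.1228  0.0442] 1.0013856549912004 0.0
```

View pics/w1.png

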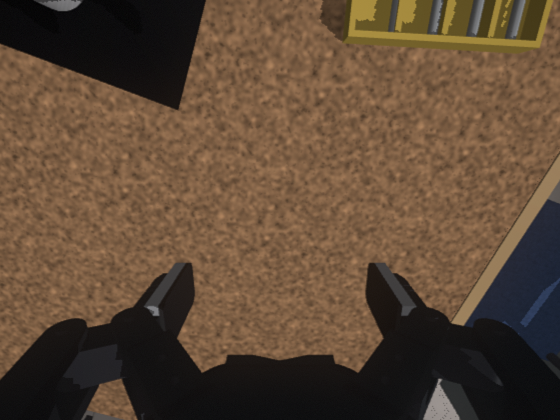

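The rows were refused because every field must be given, so the wrist picture shows only the start pose (bench, fingertips at about (185,270) and (375,270)). I'm sending them again in full form.

{"fn": "send_rows", "kwargs": {"rows": [{"fingers": 0.0854, "dx": 0, "dy": 0, "dz": 0, "twist": 0.15}, {"fingers": 0.0854, "dx": 0, "dy": 0, "dz": 0, "twist": 0.15}, {"fingers": 0.0854, "dx": 0, "dy": 0, "dz": 0, "twist": 0.15}, {"fingers": 0.0854, "dx": 0, "dy": 0, "dz": 0, "twist": 0.15}, {"fingers": 0.0854, "dx": 0, "dy": 0, "dz": 0, "twist": 0.15}, {"fingers": 0.0854, "dx": 0, "dy": 0, "dz": 0, "twist": 0.15}, {"fingers": 0.0854, "dx": -0.005, "dy": -0.02, "dz": 0, "twist": 0}, {"fingers": 0.0854, "dx": -0.005, "dy": -0.04, "dz": 0, "twist": 0}, {"fingers": 0.0854, "dx": -0.005, "dy": -0.04, "dz": 0, "twist": 0}, {"fingers": 0.0854, "dx": -0.005, "dy": -0.04, "dz": 0, "twist": 0}, {"fingers": 0.0854, "dx": -0.005, "dy": -0.04, "dz": 0, "twist": 0}, {"fingers": 0.0854, "dx": -0.005, "dy": -0.04, "dz": 0, "twist": 0}, {"fingers": 0.0854, "dx": -0.005, "dy": -0.04, "dz": 0, "twist": 0}, {"fingers": 0.0854, "dx": -0.005, "dy": -0.04, "dz": 0, "twist": 0}, {"fingers": 0.0854, "dx": -0.005, "dy": -0.04, "dz": 0, "twist": 0}, {"fingers": 0.0854, "dx": -0.005, "dy": -0.04, "dz": 0, "twist": 0}, {"fingers": 0.0854, "dx": -0.005, "dy": -0.04, "dz": 0, "twist": 0}, {"fingers": 0.0854, "dx": -0.005, "dy": -0.04, "dz": 0, "twist": 0}, {"fingers": 0.0854, "dx": -0.005, "dy": -0.04, "dz": 0, "twist": 0}, {"fingers": 0.0854, "dx": -0.005, "dy": -0.03, "dz": 0, "twist": 0}]}}

```text
clock: 3.3
position: [0.4499, -0.1423, 0.2507]
orientation: [-0.0, 0.963, -0.27, 0.0]
contact_force: [0.0, 0.2, -0.1]
gripper_width: 1.005
grasp_force: 0.0
```

{"fn": "send_rows", "kwargs": {"rows": [{"fingers": 0.0854, "dx": 0, "dy": 0, "dz": 0, "twist": 0}, {"fingers": 0.0854, "dx": 0, "dy": 0, "dz": 0, "twist": 0}]}}

```text
clock: 3.5
position: [0.4493, -0.144, 0.2504]
orientation: [0.0, 0.963, -0.269, 0.0]
contact_force: [-0.5, -0.0, 0.5]
gripper_width: 1.001
grasp_force: 0.0
```

```bash
python3 look.py w2.png
```

```text
3.55 [ 0.4491 -0.1446  0.2504] xaxis yaw -0.5464506879129976 F [ 0.6114 -0.0481  0.2691] 0.9991224099417383 0.0
latch_tab 0.79 [278.1 198.7] [ 0.4547 -0.1478  0.122 ] in tool [ 0.0064 -0.0002  0.1284]
ball 0.74 [273.6 183.8] [ 0.458  -0.1441  0.065 ] in tool [ 0.0073 -0.0051  0.1854]
hitch_board 0.61 [280.6 171.3] [ 0.4557 -0.1515  0.    ] in tool [0.0091 0.0023 0.2504]
cut 0.71 [270.1, 194.6] ((266.1776123046875, 197.98104858398438), (66.23844146728516, 51.381771087646484), 3.3664608001708984)
```

View pics/w2.png

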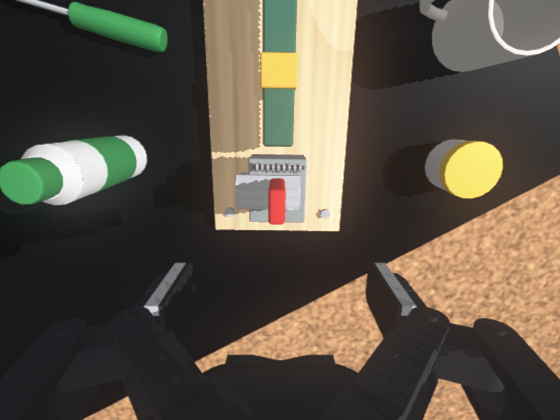

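The wrist picture shows the tab at about (277,200), centred between the fingers. The board is aligned with the tool, with the can on the left at (70,165), the tin on the right at (470,168), and both clear. I go down and grip.

{"fn": "send_rows", "kwargs": {"rows": [{"fingers": 0.07, "dx": 0.006, "dy": 0, "dz": 0.01, "twist": 0}, {"fingers": 0.07, "dx": 0, "dy": 0, "dz": 0.025, "twist": 0}, {"fingers": 0.06, "dx": 0, "dy": 0, "dz": 0.025, "twist": 0}, {"fingers": 0.06, "dx": 0, "dy": 0, "dz": 0.025, "twist": 0}, {"fingers": 0.06, "dx": 0, "dy": 0, "dz": 0.02, "twist": 0}, {"fingers": 0.06, "dx": 0, "dy": 0, "dz": 0.015, "twist": 0}, {"fingers": 0.06, "dx": 0, "dy": 0, "dz": 0.005, "twist": 0}, {"fingers": 0.06, "dx": 0, "dy": 0, "dz": 0, "twist": 0}, {"fingers": 0.06, "dx": 0, "dy": 0, "dz": 0, "twist": 0}], "squeeze": 60}}

```text
clock: 4.7
position: [0.4548, -0.1479, 0.1257]
orientation: [0.0, 0.963, -0.27, 0.0]
contact_force: [0.0, -0.7, 0.8]
gripper_width: 0.702
grasp_force: 0.0
```

```bash
python3 look.py w3.png
```

```text
4.75 [ 0.4551 -0.1479  0.1262] xaxis yaw -0.5474378654136041 F [ 0.2682 -0.1188 -0.282 ] 0.7046012699236026 0.0
latch_tab 0.95 [277.6 281.2] [ 0.4539 -0.1471  0.122 ] in tool [-0.0015 -0.0001  0.0042]
ball 0.51 [524.7 192.2] [ 0.3979 -0.2981  0.065 ] in tool [0.0292 0.158  0.0612]
hitch_board 0.82 [275.  204.8] [ 0.4581 -0.1456  0.    ] in tool [ 0.0011 -0.0035  0.1262]
cut 0.65 [269.1, 262.8] ((252.7157745361328, 278.0468444824219), (116.070068359375, 118.597412109375), 10.81387710571289)
```

View pics/w3.png

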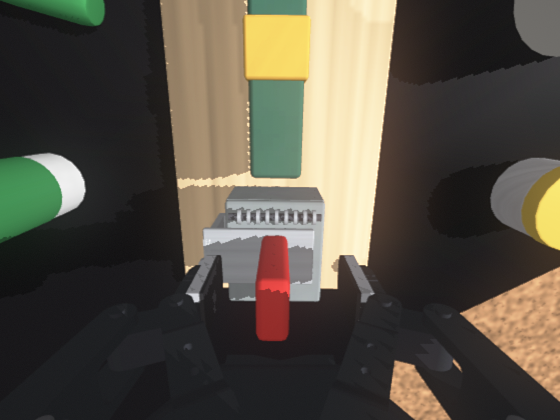

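The tab at (272,287) stands between the two pads at (205,280) and (355,280), centred. I close on it.

{"fn": "send_rows", "kwargs": {"rows": [{"fingers": 0.0, "dx": 0, "dy": 0, "dz": 0, "twist": 0}, {"fingers": 0.0, "dx": 0, "dy": 0, "dz": 0, "twist": 0}, {"fingers": 0.0, "dx": 0, "dy": 0, "dz": 0, "twist": 0}, {"fingers": 0.0, "dx": 0, "dy": 0, "dz": 0, "twist": 0}, {"fingers": 0.0, "dx": 0, "dy": 0, "dz": 0, "twist": 0}, {"fingers": 0.0, "dx": 0, "dy": 0, "dz": 0, "twist": 0}, {"fingers": 0.0, "dx": 0, "dy": 0, "dz": 0, "twist": 0}, {"fingers": 0.0, "dx": 0, "dy": 0, "dz": 0, "twist": 0}], "squeeze": 60}}

```text
clock: 5.8
position: [0.4557, -0.1453, 0.1257]
orientation: [-0.002, 0.963, -0.271, 0.001]
contact_force: [4.4, 9.4, 0.7]
gripper_width: 0.16
grasp_force: 59.0
```

{"fn": "send_rows", "kwargs": {"rows": [{"fingers": 0.0, "dx": 0, "dy": -0.003, "dz": 0, "twist": 0}, {"fingers": 0.0, "dx": 0, "dy": -0.004, "dz": 0, "twist": 0}, {"fingers": 0.0, "dx": 0, "dy": -0.004, "dz": 0, "twist": 0}, {"fingers": 0.0, "dx": 0, "dy": -0.004, "dz": 0, "twist": 0}, {"fingers": 0.0, "dx": 0, "dy": -0.004, "dz": 0, "twist": 0}, {"fingers": 0.0, "dx": 0, "dy": -0.003, "dz": 0, "twist": 0}, {"fingers": 0.0, "dx": 0, "dy": 0, "dz": 0, "twist": 0}, {"fingers": 0.0, "dx": 0, "dy": 0, "dz": 0, "twist": 0}, {"fingers": 0.0, "dx": 0, "dy": 0, "dz": 0, "twist": 0}]}}

```text
clock: 6.7
position: [0.4652, -0.1301, 0.1257]
orientation: [0.001, 0.963, -0.27, -0.0]
contact_force: [-4.2, -5.2, 6.3]
gripper_width: 0.158
grasp_force: 59.9
```

```bash
python3 look.py w4.png
```

```text
6.75 [ 0.4652 -0.1301  0.1257] xaxis yaw -0.5470114861727999 F [-4.3773 -5.0034  4.3975] 0.1556364619215624 59.8702472448349
latch_tab 0.82 [281.7 280.1] [ 0.4637 -0.1315  0.122 ] in tool [-0.0006  0.002   0.0037]
pivot 0.63 [547.9 191.8] [ 0.4005 -0.2932  0.065 ] in tool [0.0295 0.1728 0.0612]
ball 0.91 [305.  235.6] [ 0.4552 -0.1451  0.065 ] in tool [-0.0008  0.0179  0.0607]
hitch_board 0.89 [297.8 206.2] [ 0.4566 -0.1448  0.    ] in tool [0.0002 0.0167 0.1257]
cut 0.87 [271.2, 254.3] ((255.41653442382812, 273.3078918457031), (112.79054260253906, 119.6937484741211), 15.172914505004883)
```

View pics/w4.png

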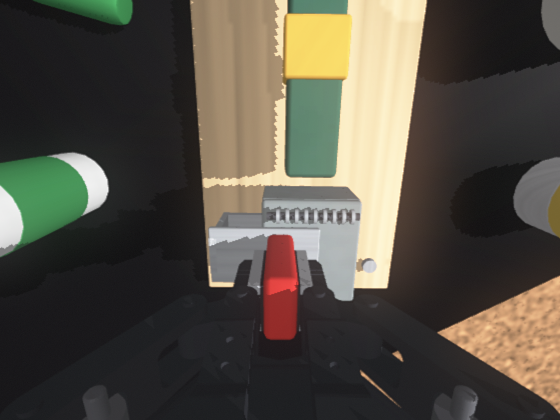

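The latch slide has moved left by about 18 mm, with the tab at (280,287) held between the pads. I pull further, to the stop.

{"fn": "send_rows", "kwargs": {"rows": [{"fingers": 0.0, "dx": 0, "dy": -0.003, "dz": 0, "twist": 0}, {"fingers": 0.0, "dx": 0, "dy": -0.003, "dz": 0, "twist": 0}, {"fingers": 0.0, "dx": 0, "dy": 0, "dz": 0, "twist": 0}, {"fingers": 0.0, "dx": 0, "dy": 0, "dz": 0, "twist": 0}, {"fingers": 0.0, "dx": 0, "dy": 0, "dz": 0, "twist": 0}]}}

```text
clock: 7.5
position: [0.4678, -0.126, 0.1257]
orientation: [0.003, 0.963, -0.27, -0.001]
contact_force: [-6.6, -9.6, 5.3]
gripper_width: 0.156
grasp_force: 60.4
```

{"fn": "send_rows", "kwargs": {"rows": [{"fingers": 0.0, "dx": 0.001, "dy": 0, "dz": -0.003, "twist": 0}, {"fingers": 0.0, "dx": 0.001, "dy": 0, "dz": -0.004, "twist": 0}, {"fingers": 0.0, "dx": 0.002, "dy": 0, "dz": -0.007, "twist": 0}, {"fingers": 0.0, "dx": 0.0025, "dy": 0, "dz": -0.007, "twist": 0}, {"fingers": 0.0, "dx": 0.0025, "dy": 0, "dz": -0.007, "twist": 0}, {"fingers": 0.0, "dx": 0, "dy": 0, "dz": 0, "twist": 0}, {"fingers": 0.0, "dx": 0, "dy": 0, "dz": 0, "twist": 0}]}}

```text
clock: 8.2
position: [0.474, -0.1298, 0.1509]
orientation: [0.002, 0.963, -0.27, -0.003]
contact_force: [-2.2, -8.5, -6.9]
gripper_width: 0.161
grasp_force: 58.9
```

```bash
python3 look.py w5.png
```

```text
8.25 [ 0.4739 -0.1298  0.1508] xaxis yaw -0.5473109678337508 F [-2.7415 -9.1378 -6.8711] 0.15743902702356818 58.89557898044586
latch_tab 0.72 [279.5 277.1] [ 0.4617 -0.1235  0.122 ] in tool [-0.0136  0.0009  0.0289]
hitch_board 0.89 [304.3 204.1] [ 0.4558 -0.1483  0.    ] in tool [-0.0052  0.0245  0.1509]
cut 0.71 [270.0, 260.0] ((257.8424377441406, 277.23480224609375), (110.43537139892578, 109.68490600585938), 9.090276718139648)
```

View pics/w5.png

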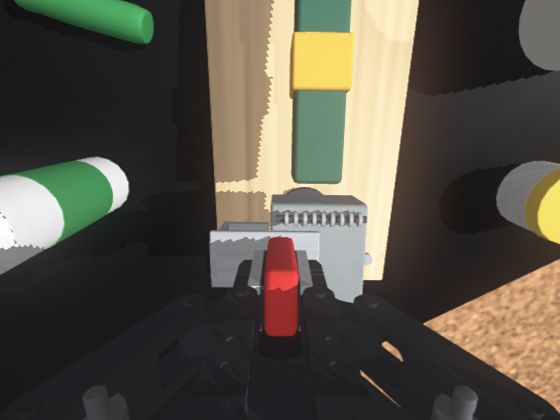

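The coupler comes up with the tab, still held at (281,285), and the load is about 7 N. I continue along the arc.

{"fn": "send_rows", "kwargs": {"rows": [{"fingers": 0.0, "dx": 0.002, "dy": 0, "dz": -0.005, "twist": 0}, {"fingers": 0.0, "dx": 0.003, "dy": 0, "dz": -0.007, "twist": 0}, {"fingers": 0.0, "dx": 0.003, "dy": 0, "dz": -0.007, "twist": 0}, {"fingers": 0.0, "dx": 0.003, "dy": 0, "dz": -0.007, "twist": 0}, {"fingers": 0.0, "dx": 0.0035, "dy": 0, "dz": -0.007, "twist": 0}, {"fingers": 0.0, "dx": 0.0035, "dy": 0, "dz": -0.0065, "twist": 0}, {"fingers": 0.0, "dx": 0.004, "dy": 0, "dz": -0.0065, "twist": 0}, {"fingers": 0.0, "dx": 0.004, "dy": 0, "dz": -0.006, "twist": 0}, {"fingers": 0.0, "dx": 0.004, "dy": 0, "dz": -0.006, "twist": 0}, {"fingers": 0.0, "dx": 0.0045, "dy": 0, "dz": -0.006, "twist": 0}, {"fingers": 0.0, "dx": 0.004, "dy": 0, "dz": -0.005, "twist": 0}, {"fingers": 0.0, "dx": 0.002, "dy": 0, "dz": -0.003, "twist": 0}, {"fingers": 0.0, "dx": 0, "dy": 0, "dz": 0, "twist": 0}, {"fingers": 0.0, "dx": 0, "dy": 0, "dz": 0, "twist": 0}, {"fingers": 0.0, "dx": 0, "dy": 0, "dz": 0, "twist": 0}, {"fingers": 0.0, "dx": 0, "dy": 0, "dz": 0, "twist": 0}]}}

```text
clock: 10.1
position: [0.5072, -0.1505, 0.2214]
orientation: [0.002, 0.963, -0.27, -0.005]
contact_force: [-4.8, -8.2, -7.6]
gripper_width: 0.155
grasp_force: 58.6
```

```bash
python3 look.py w6.png; python3 - <<'E'
from h import *
import numpy as np
ims={c:ctrl.snapshot(c) for c in("scene","side")}
for n in("socket","latch_tab","mug","spray_can","grease_tin","screwdriver"):
    rs=[]
    for c in ims:
        r=ctrl.place_of(c,n)
        if r: rs.append(ray(c,r[0]["uv"]))
    if len(rs)==2: print(n,*tri(rs))
cv2.imwrite("pics/f.png",np.vstack([cv2.resize(ims["side"][130:280,280:520],(768,480))])[:,:,::-1])
E
```

```text
10.15 [ 0.5071 -0.1505  0.2214] xaxis yaw -0.5476987116694817 F [-4.4012 -8.1367 -7.1011] 0.15819908165070995 58.61432611942291
latch_tab 0.81 [280.1 280.4] [ 0.4557 -0.1213  0.122 ] in tool [-0.0583  0.0012  0.0999]
hitch_board 0.69 [296.1 215.9] [ 0.4588 -0.147   0.    ] in tool [-0.0412  0.0208  0.2219]
cut 0.74 [273.3, 273.9] ((263.55364990234375, 284.60284423828125), (105.88926696777344, 78.50507354736328), 1.0609116554260254)
socket [ 0.47399982 -0.15331712  0.16614272] [np.float64(0.003414083176632343), np.float64(0.0034140831766323295)]
latch_tab [ 0.51180931 -0.14861319  0.21757375] [np.float64(0.0013283051357670184), np.float64(0.0013283051357670943)]
mug [ 0.48852845 -0.42492019 -0.00612687] [np.float64(0.004162248959490714), np.float64(0.004162248959490728)]
spray_can [ 0.57625668  0.00098787 -0.01741869] [np.float64(0.0035516454404265667), np.float64(0.0035516454404266313)]
grease_tin [ 0.55073867 -0.16426348  0.20196836] [np.float64(0.049798546693021875), np.float64(0.04979854669302198)]
screwdriver [ 7.16803142e-01 -4.17951058e-02 -6.38648698e-05] [np.float64(0.0030123271209955343), np.float64(0.003012327120995571)]
```

View pics/f.png

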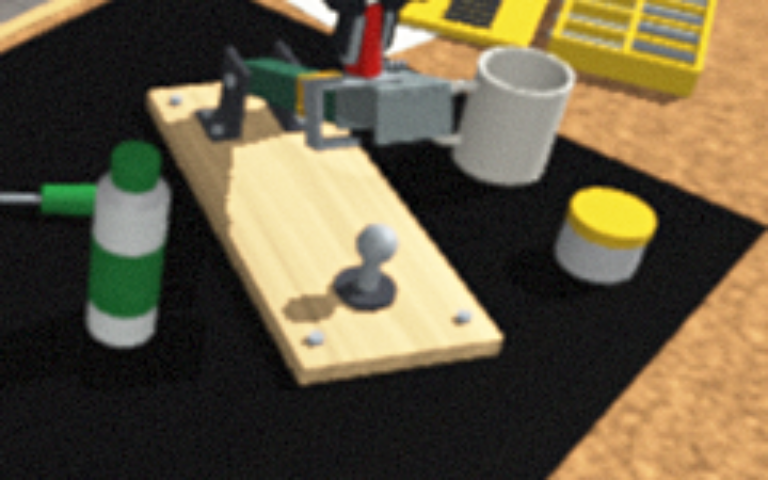

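The side crop shows the bare ball at (375,245) and the coupler held well above it by the red tab at (370,40). The can, tin, mug and screwdriver stand untouched. The socket measures about 10 cm up with a 7 N load, so I hand in.

```bash
python3 -c "
from cell import ctrl
print(ctrl.close_job())"
```

```text
the job is handed in; nothing more can be done
None
```

I pulled the latch out about 22 mm to what felt like its stop, lifted the coupler about 10 cm off the ball, and handed the job in at about 10 s with the gripper still holding it up; the last pictures showed the mug, spray can, grease tin and screwdriver in place, but the hand-in gave no verdict.

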